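# Set the hand mitre saw to 30 degrees and bring the dowel up to the length stop

## Task

Get the hand mitre saw ready for the next cut: swing its arm by the handle to the red 30-degree mark on the robot's left, and slide the round rod along the V-groove until its end touches the length stop. Leave both where they are set, the rod lying in its groove, and do not knock the other things on the bench about.

Things in the scene. Friction and masses are not known exactly. Their poses are not given: they have to be found in the camera images.
- saw: Hand mitre saw, its blade lifted out: blue-green cast base 470 mm long (y), 145 mm deep, fixed to the bench, yawed up to 0.12 rad. Origin: on the bench straight below the arm's pivot. -x: front, towards the robot; +y: along the V-groove to the stop; z up. Deck top z = 62 mm with a round centre of 120 mm radius. Fence behind: x 62 to 72 mm, top z = 98 mm.
- swing (a joint): Angle of the swinging arm about the vertical pivot, rad, -0.785 to +0.785. 0: the handle points straight out of the saw's front; positive: it swings to the robot's left (+y). The left red 30-degree mark is at +0.524. No notches; friction holds it where it is left; 2 to 3 N sideways at the handle moves it. A red pointer on the arm runs over the scale.
- handle (a point): Middle of the arm's black grip: a bar 90 mm long pointing out from the pivot, 26 mm wide, 30 mm high, its centre 50 mm above the bench and 220 mm from the pivot. At arm angle q it is at (-0.220 cos q, +0.220 sin q, 0.050) m in the saw's frame.
- mark_30 (a point): Outer end of the red 30-degree mark on the robot's left, on the bright scale at the front of the deck, 117 mm from the pivot, 62 mm above the bench. Black marks every 5 degrees, longer ones every 15; there is also a red one at 30 degrees to the right, not wanted.
- post_top (a point): Top of the front one of two upright steel guide posts that stand on the arm and swing with it, 140 mm from the pivot in front and behind, 184 mm above the bench, with black clip blocks 26 mm wide. The front post stands in line between handle and pivot, 80 mm from the handle's middle.
- rod_center (a point): Centre of the loose pale wooden rod, 32 mm diameter, 150 mm long, about 95 g, lying in the V-groove along the saw's y (its own y is its length), 40 to 80 mm short of the stop on its -y side; slides with under 3 N. Centre 97 mm above the bench, 8 mm above the top of the wooden V-board (z = 89 mm; saw x -45 to 62, y -205 to 165 mm). The 90-degree groove runs at saw x = 0.
- stop_face (a point): Point on the flat face of the fixed aluminium length stop, clamped on the fence, where the rod's axis meets it. The face looks to the saw's -y; the rod touches it when the rod's centre is 75 mm away along y. The face is 58 mm wide and reaches 37 mm above this point; a black knob behind it reaches 54 mm above.
- offcut: Bystander: short pale rod end, 32 mm diameter, 55 mm high, standing on the saw's deck beyond the stop. Origin at its underside.
- mallet: Bystander: carver's mallet standing on its head, 92 mm diameter, 255 mm high, left of the saw. Origin at its underside.
- glue: Bystander: white glue bottle, 64 mm diameter, 170 mm high, right of the saw. Origin at its underside.
- finial: Bystander: turned reddish finial, 72 mm diameter, 140 mm high, at the robot's right front. Origin at its underside.
- block: Bystander: cork sanding block 110 x 65 x 30 mm, at the robot's left front. Origin at its underside.

How it is judged (in metres and radians):
At the end, for the whole second after the job is handed in: The arm rests within 2.5 degrees of the left 30-degree mark (0.480 to 0.567 rad); the rod lies in the V-groove (centre within 4 mm of the groove's line and height, axis within 0.04 rad) with its end against the stop (gap under 2.5 mm) (value of joint swing between 0.48 and 0.567 rad and velocity of joint swing between -0.02 and 0.02 rad/s and y of rod_center in the frame of stop_face between -0.0775 and -0.07 m and x of rod_center in the frame of saw between -0.004 and 0.004 m and z of rod_center in the frame of saw between 0.0926 and 0.1006 m and angle between the y axis of rod_center and the y axis of saw, either way round below 0.04 rad); the robot touches nothing.
It fails at once if a bystander (off-cut, mallet, glue bottle, finial or sanding block) is shoved more than 30 mm or tipped over (distance of any of offcut, mallet, glue, finial, block from where it was at the start of the episode above 0.03 m or angle between any of offcut, mallet, glue, finial, block's own z axis and vertical above 0.6 rad).
It also fails if it takes over 51 s, if anything falls off the work surface, if the arm or the gripper's body presses on something with over 40 N, if the wrist force passes 120 N, or if a joint passes its speed limit or range.

## Robot

A 7-joint arm with a two-finger parallel gripper is mounted at the origin on the work surface. World frame = base frame: x ahead of the robot, y to its left, z up, the work surface at z = 0. Lengths are in mm, angles in rad, forces in N, time in s.
With the tool pointing down it reaches from about 400 to 900 mm from the base axis. Payload 5.5 kg.
Tool frame: the origin (TCP) lies on the centre line of the jaws, within the pads' length; the fingertips stand 25 mm ahead of it and the grasp point (between the pads) lies 6 mm ahead of it; z points along the fingers, y is the direction in which the jaws open and shut (so a half turn about z gives the same grasp; the last joint's range is limited). The gripper opens to 92 mm and grips with 3 to 60 N. Pads are 19 mm wide; open, the fingers measure 130 mm over their backs; the gripper's body (75 mm by 190 mm) begins 47 mm behind the grasp point.
Start: joints at [1.518, 0.501, -0.427, 1.55, 0.221, 1.138, -0.21], TCP at [201.907, -617.845, 251.729] pointing down, gripper open.
Joint ranges: [-2.88, 2.88], [-0.31, 2.03], [-1.54, 1.56], [0.2, 2.42], [-1.41, 4.55], [0.19, 2.02], [-2.57, 2.57]. Speed limits (rad/s): [2.57, 2.57, 3.14, 3.14, 3.14, 3.14, 3.14].

## Interface

Orientations are given as a unit quaternion [w, x, y, z].
In Python, from station import bot gives the robot as it stands.
- The arm moves only by the tool servo_tool, never from a script. Its argument "targets" is a list of rows, each an object with "grip": the finger opening in mm, from 0 to 91.8; "travel": the shift along the tool's x, y, z in mm, a list of three; "angular": the turn, a rotation vector about the tool's x, y, z in rad, a list of three. In form: [{"grip": grip, "travel": [dx, dy, dz], "angular": [rx, ry, rz]}, ...]. A call has 1 to 8 rows; each row is the pose to reach, as a shift and turn from the pose measured when the call began, along the tool's axes at that moment; what a row does not reach only later rows make up. A row lasts 1/10 s, in which the tool goes at most 50 mm and 8.59 degrees, less where a joint would pass 70% of its speed; a pose out of reach is approached as far as the arm can. A call with a gripper value outside its range is refused whole. The fingers move at their own pace and stop on an object; "newtons" is the grip in N (left out, the last holds). Time passes only in rows, so rows that repeat a pose let the fingers close. It gives the time, the measured TCP pose, the force and the opening at its end, in the units of the state.
- bot.get_state(): the state, without advancing time (a new reading comes with each control period).
- bot.get_image(name): name is "side" or "top"; returns (picture, depth): 480x640x3 uint8, red, green, blue; 480x640 float32, mm along the optical axis (not along the pixel's ray), 0 where there is no reading.
- bot.camera_model(name): a dict with "fx", "fy", "cx", "cy" (pixels), "dist" ([k1, k2, p1, p2, k3] as OpenCV has them; the pictures are not rectified), "T" (4x4, takes a point from camera to world coordinates). Camera axes: x right, y down, z forward; pixel columns grow to the right and rows downward; lengths in mm; the calibration is good to about 2 mm. A picture is of the moment at which its call begins. camera_model takes no time and is no camera call.
- bot.finish_job(): hands the job in, once; it reports no verdict.
The state is a dict: "clock": time; "qpos": joint angles; "joint_vel": joint speeds; "joint_efforts": joint torques, N m; "eef_pos": TCP position; "orientation": TCP orientation; "wrist_force": force on the tool from outside, world axes, zero at the start; "moment": the same for the moment, N m; "gripper_width": finger opening in mm.
Only numpy, scipy, OpenCV 4.12 (cv2) and the standard library are available. Lean on these libraries where they do the work, as an engineer would, in place of code of your own. Each camera call takes 0.05 s, during which the arm holds its last target.

## Working session

There is one attempt and no reset: what is moved stays moved. The work goes in short steps, Python scripts to look and compute and a tool call to move; the robot and the scene stay as the last step left them, time stands still between calls to the robot, and variables do not carry over. Pictures are saved under pics/ and viewed, and the job is handed in when it is done.

Besides the shell and the picture viewer there is one more tool, called after "Request:" by a JSON object that holds its "method" and its "body", one argument or row to a line. servo_tool: Moves the arm, as the interface text tells. Its arguments: {"type":"object","properties":{"targets":{"type":"array","items":{"type":"object","properties":{"grip":{"type":"number"},"travel":{"type":"array","items":{"type":"number"}},"angular":{"type":"array","items":{"type":"number"}}}}},"newtons":{"type":"number"}},"required":["targets"]}

```bash
ls; mkdir -p pics; python3 - <<'E'
from station import bot
import cv2,numpy as np
for n in("side","top"):
    im,d=bot.get_image(n); cv2.imwrite(f"pics/{n}0.png",im[:,:,::-1]); np.save(f"pics/{n}0.npy",d)
    np.save(f"pics/{n}0_rgb.npy",im)
    m=bot.camera_model(n); print({k:np.round(v,4).tolist() for k,v in m.items()})
print(bot.get_state())
E
```

```text
pics
{'fx': 533.5492, 'fy': 533.5492, 'cx': 317.932, 'cy': 240.4505, 'dist': [0.055, 0.0, 0.0, 0.0, 0.0], 'T': [[-0.781, -0.47, 0.4113, 10.938], [-0.6242, 0.5662, -0.5383, 748.1204], [0.0201, -0.6772, -0.7356, 1047.9885], [0.0, 0.0, 0.0, 1.0]]}
{'fx': 587.4839, 'fy': 587.4839, 'cx': 311.0554, 'cy': 231.7548, 'dist': [-0.1124, 0.0, 0.0, 0.0, 0.0], 'T': [[0.0034, -0.9894, 0.145, 347.6015], [-1.0, -0.0041, -0.0045, 93.1267], [0.005, -0.145, -0.9894, 1400.5388], [0.0, 0.0, 0.0, 1.0]]}
{'clock': 0.1, 'qpos': array([ 1.51820863,  0.50176065, -0.42681571,  1.55136263,  0.22081231,
        1.13830336, -0.21027984]), 'joint_vel': array([-0.00035542, -0.00110228,  0.00025829, -0.00235706, -0.00124926,
       -0.00019143,  0.00230743]), 'joint_efforts': array([-1.11994153e-02, -5.67863774e+01, -5.83804965e+00, -2.79913223e+01,
       -6.90163602e-02,  2.41202343e-02,  4.54485337e-05]), 'eef_pos': array([ 201.64463865, -617.30106311,  250.771506  ]), 'orientation': array([-8.81027289e-04,  9.87553626e-01,  1.57280157e-01, -1.13408921e-04]), 'wrist_force': array([ 0.10872268, -0.24977059,  0.0157588 ]), 'moment': array([ 0.03452578, -0.00457195, -0.00347513]), 'gripper_width': 91.83801273258412}
```

View pics/side0.png

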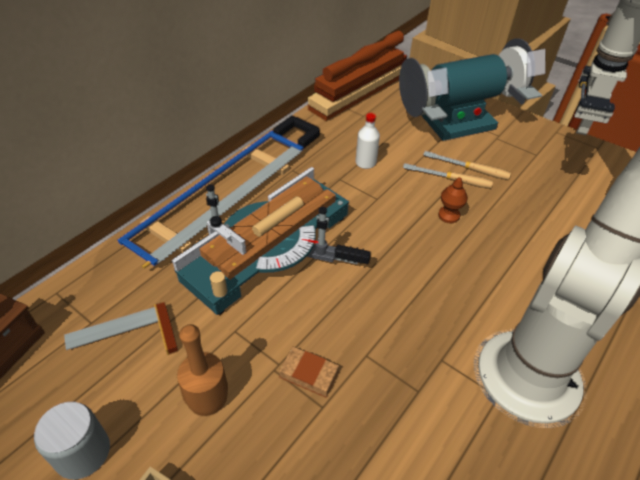

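View pics/top0.png

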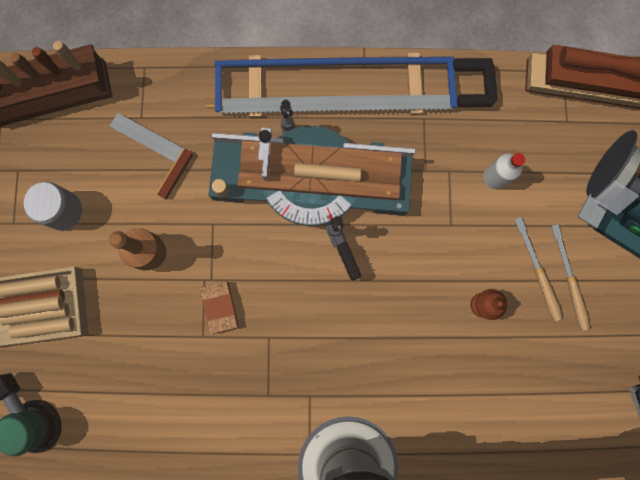

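```bash
cat > h.py <<'E'
import numpy as np,cv2
from station import bot
def grid(n,d):
    m=bot.camera_model(n);K=np.array([[m['fx'],0,m['cx']],[0,m['fy'],m['cy']],[0,0,1]])
    v,u=np.mgrid[0:480,0:640]
    p=cv2.undistortPointsIter(np.stack([u.ravel(),v.ravel()],1).astype(np.float64).reshape(-1,1,2),K,np.array(m['dist'],float),None,None,(3,50,1e-9)).reshape(480,640,2)
    P=np.dstack([p[...,0]*d,p[...,1]*d,d]); T=np.array(m['T'])
    W=P@T[:3,:3].T+T[:3,3]; W[d<=0]=np.nan
    return W
def proj(n,pts):
    m=bot.camera_model(n);K=np.array([[m['fx'],0,m['cx']],[0,m['fy'],m['cy']],[0,0,1]])
    T=np.array(m['T']);R=T[:3,:3].T
    c=(np.atleast_2d(pts)-T[:3,3])@R.T
    return cv2.projectPoints(c.reshape(-1,1,3).astype(float),np.zeros(3),np.zeros(3),K,np.array(m['dist'],float))[0].reshape(-1,2)
E
python3 - <<'E'
from h import *
for n,box in(("top",(200,90,430,290)),("side",(160,160,390,320))):
    im=np.load(f"pics/{n}0_rgb.npy");W=grid(n,np.load(f"pics/{n}0.npy"))
    x0,y0,x1,y1=box
    c=cv2.resize(im[y0:y1,x0:x1],None,fx=3.4,fy=3.4 if n=="side" else 2.9,interpolation=cv2.INTER_CUBIC) if 0 else cv2.resize(im[y0:y1,x0:x1],None,fx=3,fy=3,interpolation=cv2.INTER_CUBIC)
    cv2.imwrite(f"pics/{n}0c.png",c[:,:,::-1])
    np.save(f"pics/{n}W.npy",W)
W=np.load("pics/topW.npy")
for nm,u,v in [("rodL",300,171),("rodm",328,172),("rodR",356,174),("board",280,185),("handle",347,261),("bench",300,270),("mallet",120,240),("block",218,307),("finial",490,304),("glue",517,159),("offcut",219,186),("stop",265,150)]:
    print(nm,W[v,u].round(1))
E
```

```text
rodL [675.6 112.7 108.3]
rodm [673.   49.5 110.7]
rodR [668.7 -13.7 110.6]
board [648.3 158.7  85.4]
handle [476.1   4.8  65.8]
bench [460.1 112.8   3.3]
mallet [497.3 467.6 255.1]
block [370.8 301.8  34.8]
finial [ 377.1 -311.9  100.7]
glue [ 691.8 -364.9  168. ]
offcut [638.4 293.9 116.8]
stop [717.  190.7 134.1]
```

View pics/top0c.png

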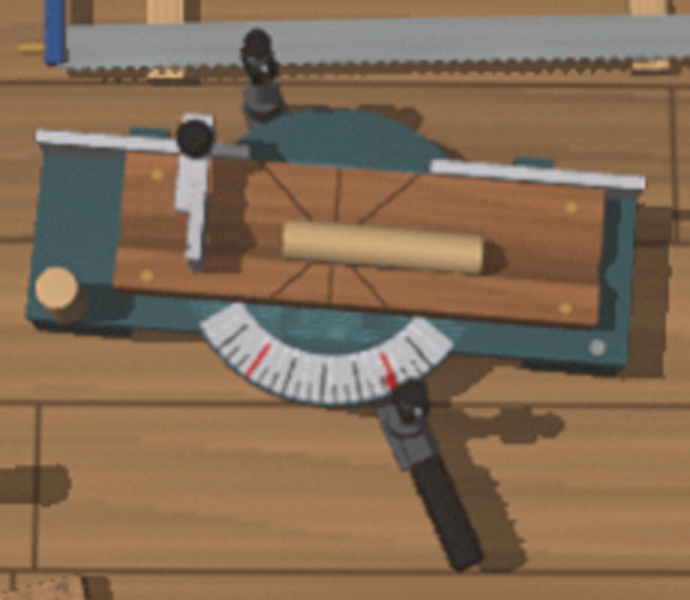

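View pics/side0c.png

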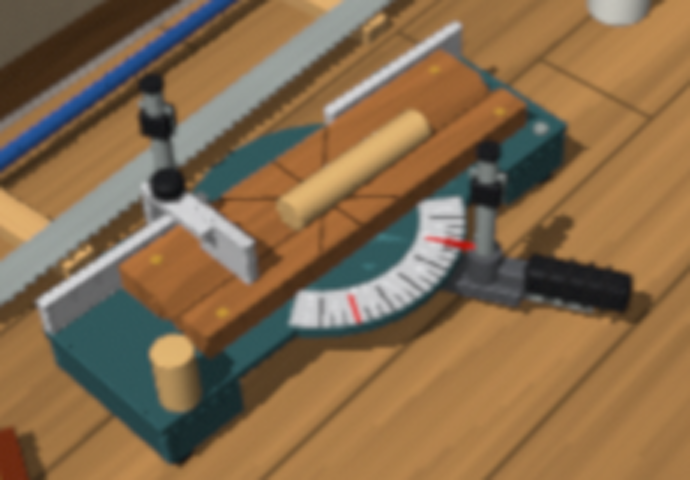

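```bash
cat > fit.py <<'E'
from h import *
from scipy.optimize import least_squares
c30=np.cos(np.pi/6)
pts={"top":[((-45,165,89),(115,288)),((62,165,89),(128,152)),((-45,-205,89),(598,326)),((62,-205,89),(605,186)),((-117*c30,58.5,62),(249,376))],
"side":[((-45,165,89),(207,335)),((-45,-205,89),(526,103)),((62,165,89),(120,265)),((-117*c30,58.5,62),(358,322))]}
off={"top":(200,90),"side":(160,160)}
def s2w(p,s):
    x,y,a=s;p=np.atleast_2d(np.array(p,float));c,n=np.cos(a),np.sin(a)
    return np.c_[x+c*p[:,0]-n*p[:,1],y+n*p[:,0]+c*p[:,1],p[:,2]]
def res(s,cams,full=False):
    r=[]
    for n in cams:
        P=[p for p,_ in pts[n]];q=np.array([(np.array(q)+.5)/3-.5+off[n] for _,q in pts[n]])
        r.append(proj(n,s2w(P,s))-q)
    return np.vstack(r).ravel()
if __name__=="__main__":
    for cams in(["top"],["side"],["top","side"]):
        o=least_squares(res,[670,30,0],args=(cams,),x_scale=[1,1,.01],loss='soft_l1');print(cams,o.x.round(4));print(o.fun.reshape(-1,2).round(1).tolist())
    s=o.x
    W=np.load("pics/topW.npy")
    # rod cloud
    for n in("top","side"):
        W=np.load(f"pics/{n}W.npy").reshape(-1,3)
        d=W-[s[0],s[1],0];c,k=np.cos(s[2]),np.sin(s[2])
        L=np.c_[c*d[:,0]+k*d[:,1],-k*d[:,0]+c*d[:,1],d[:,2]]
        m=(abs(L[:,0])<20)&(L[:,1]>-180)&(L[:,1]<105)&(L[:,2]>100)&(L[:,2]<118)
        R=L[m];print(n,"rod",m.sum(),np.percentile(R,[1,50,99],axis=0).round(1).tolist(), np.polyfit(R[:,1],R[:,0],1))
        m=(abs(L[:,0])<20)&(L[:,1]>60)&(L[:,1]<150)&(L[:,2]>103)&(L[:,2]<135)
        R=L[m];print(" stop",m.sum(),np.percentile(R,[2,50,98],axis=0).round(1).tolist())
        m=(L[:,0]<-185)&(L[:,0]>-300)&(abs(L[:,1])<160)&(L[:,2]>45)&(L[:,2]<75)
        R=L[m];q=np.arctan2(R[:,1],-R[:,0]);print(" handle",m.sum(),np.percentile(R,[2,50,98],axis=0).round(1).tolist(),np.median(q), R.mean(0).round(1))
E
python3 fit.py
```

```text
['top'] [ 6.792035e+02  8.732600e+01 -7.180000e-02]
[[-0.2, -0.2], [-0.1, 0.2], [0.2, -0.8], [0.2, 0.7], [-0.0, 0.1]]
['side'] [ 6.768531e+02  8.661150e+01 -7.450000e-02]
[[-0.0, 0.5], [0.2, -0.1], [-0.5, -0.2], [0.3, -0.3]]
['top', 'side'] [ 6.782758e+02  8.697800e+01 -7.230000e-02]
[[-0.1, 0.1], [0.0, 0.5], [0.4, -0.4], [0.3, 1.1], [0.1, 0.5], [-0.5, 0.3], [-0.4, -0.3], [-1.0, -0.3], [-0.1, -0.5]]
top rod 854 [[-14.6, -108.0, 100.7], [-1.5, -35.1, 110.1], [15.8, 66.1, 117.1]] [ 0.00489943 -0.60214656]
 stop 97 [[-19.0, 98.0, 108.5], [6.7, 104.7, 131.8], [19.7, 118.3, 134.9]]
 handle 270 [[-233.1, -126.0, 50.3], [-208.3, -108.4, 64.9], [-186.0, -87.1, 70.2]] -0.47645724744665624 [-208.5 -107.9   64.2]
side rod 579 [[-19.7, -109.0, 100.4], [-8.9, -28.4, 110.7], [8.8, 40.1, 116.4]] [ 2.99874421e-03 -7.90372764e+00]
 stop 133 [[-18.7, 100.6, 105.1], [3.2, 109.0, 127.4], [19.3, 121.2, 134.7]]
 handle 320 [[-239.2, -124.2, 46.0], [-212.4, -100.9, 63.6], [-186.0, -81.4, 69.8]] -0.4327861857640709 [-212.2 -101.4   61.2]
```

```bash
cat > tgt.py <<'E'
import sys
from h import *
from scipy.spatial.transform import Rotation as Rn
S=np.array([678.4,87.0,-0.0725])
def w2s(W):
    d=W-[S[0],S[1],0];c,k=np.cos(S[2]),np.sin(S[2])
    return np.stack([c*d[...,0]+k*d[...,1],-k*d[...,0]+c*d[...,1],d[...,2]],-1)
def s2w(p):
    c,k=np.cos(S[2]),np.sin(S[2]);return np.array([S[0]+c*p[0]-k*p[1],S[1]+k*p[0]+c*p[1],p[2]])
def state():
    s=bot.get_state();q=s['orientation'];R=Rn.from_quat([q[1],q[2],q[3],q[0]]);return s,s['eef_pos'],R
def down(yaw): # tool x at yaw, z down
    c,s=np.cos(yaw),np.sin(yaw);return Rn.from_matrix(np.array([[c,s,0],[s,-c,0],[0,0,-1]]))
def rel(p,yaw):
    s,e,R=state();t=R.inv().apply(np.array(p)-e);r=(R.inv()*down(yaw)).as_rotvec();return t.round(1).tolist(),r.round(3).tolist()
def info():
    s,e,R=state();X=R.as_matrix()[:,0];print("t",round(s['clock'],2),"tcp",e.round(1),"sawframe",w2s(e).round(1),"yaw",round(np.arctan2(X[1],X[0]),3),"q",s['qpos'].round(2),"F",s['wrist_force'].round(1),"w",round(s['gripper_width'],1))
E
python3 - <<'E'
from tgt import *
for n in("top","side"):
    L=w2s(np.load(f"pics/{n}W.npy")).reshape(-1,3)
    m=(L[:,0]<-165)&(L[:,0]>-300)&(abs(L[:,1])<160)&(L[:,2]>62.5)&(L[:,2]<70)
    R=L[m];r=np.hypot(R[:,0],R[:,1]);print(n,m.sum(),np.median(np.arctan2(R[:,1],-R[:,0])),np.percentile(r,[2,98]),np.median(R[:,2]))
info()
q=-0.475
p=s2w([-.222*1e3*np.cos(q),222*np.sin(q),150]);print(p,rel(p,-q-.0725))
E
```

```text
top 278 -0.4808615472338418 [185.28699633 259.7011431 ] 65.54876174795982
side 243 -0.4595296875246934 [183.80597619 262.72153138] 65.96483481039479
t 0.1 tcp [ 201.6 -617.3  250.8] sawframe [-424.5 -737.   250.8] yaw 0.316 q [ 1.52  0.5  -0.43  1.55  0.22  1.14 -0.21] F [ 0.1 -0.2  0. ] w 91.8
[4.74141225e+02 3.82098471e-02 1.50000000e+02] ([450.8, -502.0, 101.7], [-0.002, -0.0, -0.087])
```

Request:
{"method": "servo_tool", "body": {
  "targets": [
    {"grip": 70, "travel": [32, -36, 2], "angular": [0, 0, -0.01]},
    {"grip": 70, "travel": [64, -72, 4], "angular": [0, 0, -0.02]},
    {"grip": 70, "travel": [96, -108, 6], "angular": [0, 0, -0.03]},
    {"grip": 70, "travel": [128, -144, 8], "angular": [0, 0, -0.04]},
    {"grip": 70, "travel": [160, -180, 10], "angular": [0, 0, -0.05]},
    {"grip": 70, "travel": [192, -216, 12], "angular": [0, 0, -0.06]},
    {"grip": 70, "travel": [224, -251, 14], "angular": [0, 0, -0.07]},
    {"grip": 70, "travel": [256, -287, 16], "angular": [0, 0, -0.08]}
  ],
  "newtons": 15
}}

```text
clock: 0.9
eef_pos: [356.0, -263.1, 235.1]
orientation: [-0.001, 0.98, 0.197, -0.0]
wrist_force: [1.8, -0.0, -0.4]
gripper_width: 69.9
```

```bash
python3 - <<'E'
from tgt import *
info();q=-.47
for z in(220,150,56):
    p=s2w([-222*np.cos(q),222*np.sin(q),z]);print(p,rel(p,-q-.0725))
E
```

```text
t 0.9 tcp [ 356.  -263.1  235.1] sawframe [-296.2 -372.6  235.1] yaw 0.396 q [ 1.18  0.16 -0.66  2.06  0.12  0.96 -0.71] F [ 1.8 -0.  -0.4] w 69.9
[473.70897136   1.06058649 220.        ] ([210.5, -198.4, 15.4], [-0.002, 0.0, -0.002])
[473.70897136   1.06058649 150.        ] ([210.5, -198.3, 85.4], [-0.002, 0.0, -0.002])
[473.70897136   1.06058649  56.        ] ([210.5, -198.1, 179.4], [-0.002, 0.0, -0.002])
```

Request:
{"method": "servo_tool", "body": {
  "targets": [
    {"grip": 70, "travel": [32, -30, 3], "angular": [0, 0, 0]},
    {"grip": 70, "travel": [64, -60, 6], "angular": [0, 0, 0]},
    {"grip": 70, "travel": [96, -90, 9], "angular": [0, 0, 0]},
    {"grip": 70, "travel": [130, -122, 11], "angular": [0, 0, 0]},
    {"grip": 70, "travel": [164, -155, 13], "angular": [0, 0, 0]},
    {"grip": 70, "travel": [195, -184, 15], "angular": [0, 0, 0]},
    {"grip": 70, "travel": [210, -198, 40], "angular": [0, 0, 0]},
    {"grip": 70, "travel": [210, -198, 80], "angular": [0, 0, 0]}
  ]
}}

```text
clock: 1.7
eef_pos: [476.9, 4.7, 156.8]
orientation: [-0.001, 0.98, 0.199, 0.003]
wrist_force: [0.2, -0.4, -1.0]
gripper_width: 70.4
```

```bash
python3 - <<'E'
from tgt import *
info();q=-.47
for z in(150,56):
    p=s2w([-222*np.cos(q),222*np.sin(q),z]);print(p,rel(p,-q-.0725))
E
```

```text
t 1.7 tcp [476.9   4.7 156.8] sawframe [-195.   -96.6  156.8] yaw 0.401 q [ 0.6   0.39 -0.78  2.06  0.37  0.83 -1.57] F [ 0.2 -0.4 -1. ] w 70.4
[473.70897136   1.06058649 150.        ] ([-4.4, 2.1, 6.8], [-0.0, -0.007, 0.004])
[473.70897136   1.06058649  56.        ] ([-5.1, 2.2, 100.8], [-0.0, -0.007, 0.004])
```

Request:
{"method": "servo_tool", "body": {
  "targets": [
    {"grip": 70, "travel": [-4, 2, -40], "angular": [0, 0, -0.14]},
    {"grip": 70, "travel": [-4, 2, -60], "angular": [0, 0, -0.28]},
    {"grip": 70, "travel": [-4, 2, -60], "angular": [0, 0, -0.42]},
    {"grip": 70, "travel": [-4, 2, -60], "angular": [0, 0, -0.56]},
    {"grip": 70, "travel": [-4, 2, -60], "angular": [0, 0, -0.7]},
    {"grip": 70, "travel": [-4, 2, -60], "angular": [0, 0, -0.84]},
    {"grip": 70, "travel": [-4, 2, -60], "angular": [0, 0, -0.98]},
    {"grip": 70, "travel": [-4, 2, -60], "angular": [0, 0, -1.12]}
  ]
}}

```text
clock: 2.5
eef_pos: [473.3, 1.1, 216.6]
orientation: [0.001, 0.722, 0.691, 0.003]
wrist_force: [0.3, 0.4, 0.6]
gripper_width: 69.9
```

Request:
{"method": "servo_tool", "body": {
  "targets": [
    {"grip": 70, "travel": [0, 0, 0], "angular": [0, 0, -0.14]},
    {"grip": 70, "travel": [0, 0, 0], "angular": [0, 0, -0.28]},
    {"grip": 70, "travel": [0, 0, 0], "angular": [0, 0, -0.42]},
    {"grip": 70, "travel": [0, 0, 0], "angular": [0, 0, -0.56]},
    {"grip": 70, "travel": [0, 0, 0], "angular": [0, 0, -0.7]},
    {"grip": 70, "travel": [0, 0, 0], "angular": [0, 0, -0.84]},
    {"grip": 70, "travel": [0, 0, 0], "angular": [0, 0, -0.98]},
    {"grip": 70, "travel": [0, 0, 0], "angular": [0, 0, -1.12]}
  ]
}}

```text
clock: 3.3
eef_pos: [473.1, 0.8, 216.4]
orientation: [0.002, 0.242, 0.97, 0.002]
wrist_force: [-0.9, -0.0, -0.2]
gripper_width: 70.0
```

```bash
python3 - <<'E'
from tgt import *
info();q=-.47
for z in(200,):
    p=s2w([-222*np.cos(q),222*np.sin(q),z]);print(p,rel(p,-q-.0725+np.pi))
E
```

```text
t 3.3 tcp [473.1   0.8 216.4] sawframe [-198.6 -100.8  216.4] yaw 2.652 q [ 1.01  0.55 -1.35  2.    0.61  1.08  0.47] F [-0.9 -0.  -0.2] w 70.0
[473.70897136   1.06058649 200.        ] ([-0.4, 0.4, 16.4], [0.003, 0.006, -0.887])
```

Request:
{"method": "servo_tool", "body": {
  "targets": [
    {"grip": 70, "travel": [0, 0, 0], "angular": [0, 0, -0.14]},
    {"grip": 70, "travel": [0, 0, 0], "angular": [0, 0, -0.28]},
    {"grip": 70, "travel": [0, 0, 0], "angular": [0, 0, -0.42]},
    {"grip": 70, "travel": [0, 0, 0], "angular": [0, 0, -0.56]},
    {"grip": 70, "travel": [0, 0, 0], "angular": [0, 0, -0.7]},
    {"grip": 70, "travel": [0, 0, 0], "angular": [0, 0, -0.84]},
    {"grip": 70, "travel": [0, 0, 16], "angular": [0, 0, -0.887]},
    {"grip": 70, "travel": [0, 0, 16], "angular": [0, 0, -0.887]}
  ]
}}

```text
clock: 4.1
eef_pos: [471.9, 0.4, 198.7]
orientation: [0.001, -0.198, 0.98, 0.001]
wrist_force: [1.2, -0.8, -0.7]
gripper_width: 69.9
```

```bash
python3 - <<'E'
from tgt import *
info();q=-.47
for z in(56,):
    p=s2w([-222*np.cos(q),222*np.sin(q),z]);print(p,rel(p,-q-.0725+np.pi))
for n in("top","side"):
    im,d=bot.get_image(n);np.save("pics/%s1.npy"%n,d);cv2.imwrite(f"pics/{n}1.png",im[:,:,::-1])
E
```

```text
t 4.1 tcp [4.719e+02 4.000e-01 1.987e+02] sawframe [-199.7 -101.3  198.7] yaw -2.744 q [ 1.04  0.71 -1.46  2.02  0.78  1.16  1.2 ] F [ 1.2 -0.8 -0.7] w 69.9
[473.70897136   1.06058649  56.        ] ([-1.5, -0.4, 142.7], [0.002, 0.003, 0.0])
```

View pics/side1.png

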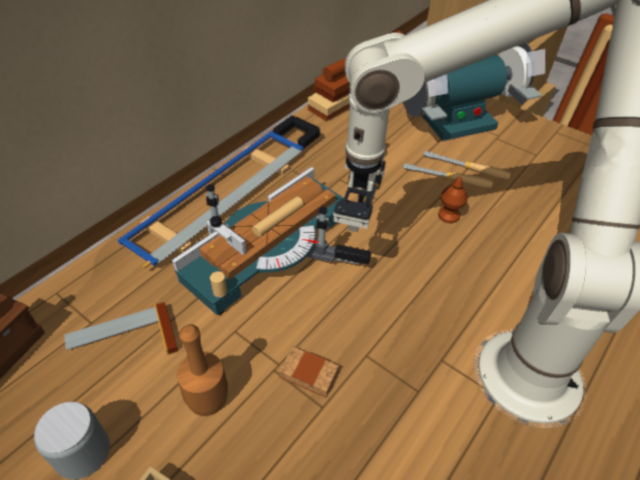

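Request:
{"method": "servo_tool", "body": {
  "targets": [
    {"grip": 70, "travel": [-1, 0, 25], "angular": [0, 0, 0]},
    {"grip": 70, "travel": [-1, 0, 50], "angular": [0, 0, 0]},
    {"grip": 70, "travel": [-1, 0, 75], "angular": [0, 0, 0]},
    {"grip": 70, "travel": [-1, 0, 100], "angular": [0, 0, 0]},
    {"grip": 70, "travel": [-1, 0, 120], "angular": [0, 0, 0]},
    {"grip": 70, "travel": [-1, 0, 135], "angular": [0, 0, 0]},
    {"grip": 70, "travel": [-1, 0, 142], "angular": [0, 0, 0]},
    {"grip": 50, "travel": [-1, 0, 142], "angular": [0, 0, 0]}
  ]
}}

```text
clock: 5.0
eef_pos: [474.2, 1.7, 58.1]
orientation: [0.002, -0.197, 0.98, 0.001]
wrist_force: [-0.3, -0.3, -0.0]
gripper_width: 65.9
```

```bash
python3 - <<'E'
from tgt import *
info()
im,d=bot.get_image("side");cv2.imwrite("pics/side2.png",cv2.resize(im[160:320,250:410],None,fx=3.5,fy=3.5)[:,:,::-1])
E
```

```text
t 5.0 tcp [474.2   1.7  58.1] sawframe [-197.5  -99.8   58.1] yaw -2.746 q [ 0.86  0.86 -1.19  2.1   1.04  0.95  1.04] F [-0.3 -0.3 -0. ] w 65.9
```

View pics/side2.png

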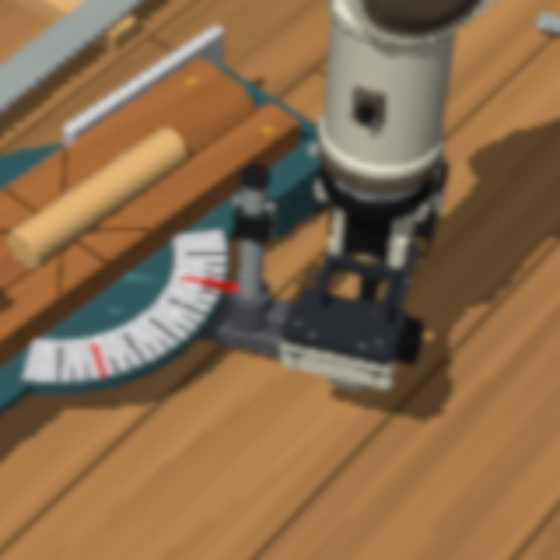

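Request:
{"method": "servo_tool", "body": {
  "targets": [
    {"grip": 20, "travel": [0, 0, 0], "angular": [0, 0, 0]},
    {"grip": 20, "travel": [0, 0, 0], "angular": [0, 0, 0]},
    {"grip": 20, "travel": [0, 0, 0], "angular": [0, 0, 0]},
    {"grip": 20, "travel": [0, 0, 0], "angular": [0, 0, 0]},
    {"grip": 20, "travel": [0, 0, 0], "angular": [0, 0, 0]},
    {"grip": 20, "travel": [0, 0, 0], "angular": [0, 0, 0]}
  ],
  "newtons": 10
}}

```text
clock: 5.65
eef_pos: [474.8, 1.6, 58.9]
orientation: [0.003, -0.197, 0.98, 0.001]
wrist_force: [-1.2, -2.2, 3.6]
gripper_width: 26.3
```

```bash
python3 - <<'E'
from tgt import *
info();s,e,R=state()
L=w2s(e);q0=np.arctan2(L[1],-L[0]);r=np.hypot(*L[:2]);print(q0,r)
for q in (-.3,-.1,.1,.3,.45,.524):
    p=s2w([-r*np.cos(q),r*np.sin(q),57]);print(q,rel(p,-q-.0725+np.pi))
E
```

```text
t 5.65 tcp [474.8   1.6  58.9] sawframe [-196.9  -99.9   58.9] yaw -2.746 q [ 0.86  0.86 -1.19  2.1   1.04  0.95  1.04] F [-1.2 -2.2  3.6] w 26.3
-0.4697748172276359 220.771236627721
-0.3 ([-3.1, 37.3, 1.9], [0.001, 0.006, 0.168])
-0.1 ([-14.8, 79.8, 2.0], [0.001, 0.006, 0.368])
0.1 ([-34.7, 119.1, 2.1], [0.002, 0.005, 0.568])
0.3 ([-62.0, 153.7, 2.3], [0.002, 0.005, 0.768])
0.45 ([-86.7, 175.7, 2.4], [0.003, 0.005, 0.918])
0.524 ([-100.1, 185.2, 2.5], [0.003, 0.005, 0.992])
```

```bash
python3 - <<'E'
from tgt import *
r=220.8
for q in np.arange(-.41,.09,.06):
    p=s2w([-r*np.cos(q),r*np.sin(q),58]);print(round(q,2),rel(p,-q-.0725+np.pi))
E
```

```text
-0.41 ([-0.3, 13.2, 0.9], [0.0, 0.006, 0.058])
-0.35 ([-1.5, 26.4, 0.9], [0.001, 0.006, 0.118])
-0.29 ([-3.5, 39.5, 0.9], [0.001, 0.006, 0.178])
-0.23 ([-6.2, 52.4, 0.9], [0.001, 0.006, 0.238])
-0.17 ([-9.7, 65.2, 0.9], [0.001, 0.006, 0.298])
-0.11 ([-14.0, 77.8, 1.0], [0.001, 0.006, 0.358])
-0.05 ([-19.0, 90.0, 1.0], [0.001, 0.005, 0.418])
0.01 ([-24.8, 101.9, 1.0], [0.002, 0.005, 0.478])
0.07 ([-31.2, 113.5, 1.1], [0.002, 0.005, 0.538])
```

Request:
{"method": "servo_tool", "body": {
  "targets": [
    {"grip": 20, "travel": [0, 13, 1], "angular": [0, 0, 0.058]},
    {"grip": 20, "travel": [-1.5, 26.4, 1], "angular": [0, 0, 0.118]},
    {"grip": 20, "travel": [-3.5, 39.5, 1], "angular": [0, 0, 0.178]},
    {"grip": 20, "travel": [-6.2, 52.4, 1], "angular": [0, 0, 0.238]},
    {"grip": 20, "travel": [-9.7, 65.2, 1], "angular": [0, 0, 0.298]},
    {"grip": 20, "travel": [-14, 77.8, 1], "angular": [0, 0, 0.358]},
    {"grip": 20, "travel": [-19, 90, 1], "angular": [0, 0, 0.418]},
    {"grip": 20, "travel": [-24.8, 101.9, 1], "angular": [0, 0, 0.478]}
  ]
}}

```text
clock: 6.45
eef_pos: [457.5, 105.5, 58.4]
orientation: [0.002, 0.042, 0.999, 0.001]
wrist_force: [-4.2, -1.9, 8.6]
gripper_width: 26.5
```

```bash
python3 - <<'E'
from tgt import *
info();s,e,R=state()
L=w2s(e);q0=np.arctan2(L[1],-L[0]);r=np.hypot(*L[:2]);print(q0,r)
r=220.8
for q in [.07,.13,.19,.25,.31,.37,.43,.49,.524]:
    p=s2w([-r*np.cos(q),r*np.sin(q),58]);print(round(q,2),rel(p,-q-.0725+np.pi))
E
```

```text
t 6.45 tcp [457.5 105.5  58.4] sawframe [-221.6    2.4   58.4] yaw 3.057 q [ 0.59  0.79 -1.11  2.11  0.97  0.88  0.38] F [-4.2 -1.9  8.6] w 26.5
0.011006568844761906 221.655256720311
0.07 ([-1.2, 13.0, 0.4], [0.001, 0.004, 0.058])
0.13 ([-2.4, 26.2, 0.5], [0.002, 0.004, 0.118])
0.19 ([-4.3, 39.3, 0.5], [0.002, 0.004, 0.178])
0.25 ([-7.1, 52.3, 0.5], [0.002, 0.004, 0.238])
0.31 ([-10.6, 65.0, 0.6], [0.002, 0.004, 0.298])
0.37 ([-14.9, 77.6, 0.6], [0.002, 0.004, 0.358])
0.43 ([-19.9, 89.8, 0.6], [0.002, 0.004, 0.418])
0.49 ([-25.6, 101.8, 0.7], [0.002, 0.003, 0.478])
0.52 ([-29.2, 108.4, 0.7], [0.002, 0.003, 0.512])
```

Request:
{"method": "servo_tool", "body": {
  "targets": [
    {"grip": 20, "travel": [-1, 13, 0], "angular": [0, 0, 0.058]},
    {"grip": 20, "travel": [-2.4, 26.2, 0], "angular": [0, 0, 0.118]},
    {"grip": 20, "travel": [-4.3, 39.3, 0], "angular": [0, 0, 0.178]},
    {"grip": 20, "travel": [-7.1, 52.3, 0], "angular": [0, 0, 0.238]},
    {"grip": 20, "travel": [-10.6, 65, 0], "angular": [0, 0, 0.298]},
    {"grip": 20, "travel": [-14.9, 77.6, 0], "angular": [0, 0, 0.358]},
    {"grip": 20, "travel": [-19.9, 89.8, 0], "angular": [0, 0, 0.418]},
    {"grip": 20, "travel": [-25.6, 101.8, 0], "angular": [0, 0, 0.478]}
  ]
}}

```text
clock: 7.25
eef_pos: [490.2, 205.4, 58.5]
orientation: [0.001, 0.278, 0.961, 0.0]
wrist_force: [-3.0, -1.7, 3.8]
gripper_width: 26.4
```

```bash
python3 - <<'E'
from tgt import *
info();s,e,R=state()
L=w2s(e);q0=np.arctan2(L[1],-L[0]);r=np.hypot(*L[:2]);print(q0,r)
for q in [.50,.524]:
    p=s2w([-r*np.cos(q),r*np.sin(q),58]);print(round(q,2),rel(p,-q-.0725+np.pi))
E
```

```text
t 7.25 tcp [490.2 205.4  58.5] sawframe [-196.3  104.4   58.5] yaw 2.578 q [ 0.31  0.8  -0.99  1.97  0.88  0.89 -0.16] F [-3.  -1.7  3.8] w 26.4
0.4889270147373896 222.37635345804284
0.5 ([-0.0, 2.5, 0.5], [0.001, 0.001, 0.009])
0.52 ([-0.1, 7.8, 0.5], [0.001, 0.001, 0.033])
```

Request:
{"method": "servo_tool", "body": {
  "targets": [
    {"grip": 20, "travel": [0, 4, 0], "angular": [0, 0, 0.017]},
    {"grip": 20, "travel": [0, 7.8, 0], "angular": [0, 0, 0.033]},
    {"grip": 20, "travel": [0, 7.8, 0], "angular": [0, 0, 0.033]},
    {"grip": 20, "travel": [0, 7.8, 0], "angular": [0, 0, 0.033]}
  ]
}}

```text
clock: 7.65
eef_pos: [494.5, 212.3, 58.6]
orientation: [0.001, 0.294, 0.956, 0.001]
wrist_force: [1.5, 0.6, -0.3]
gripper_width: 25.8
```

```bash
python3 - <<'E'
from tgt import *
info();s,e,R=state()
L=w2s(e);q0=np.arctan2(L[1],-L[0]);r=np.hypot(*L[:2]);print(q0,r)
for n in("side","top"):
  im,d=bot.get_image(n);b=(240,320,200,360) if n=="side" else (170,270,220,400)
  cv2.imwrite(f"pics/{n}3.png",cv2.resize(im[200:300,220:380] if n=="side" else im[150:290,200:400],None,fx=4,fy=4,interpolation=cv2.INTER_CUBIC)[:,:,::-1])
E
```

```text
t 7.65 tcp [494.5 212.3  58.6] sawframe [-192.5  111.7   58.6] yaw 2.545 q [ 0.29  0.8  -0.99  1.95  0.88  0.89 -0.19] F [ 1.5  0.6 -0.3] w 25.8
0.5256227967083704 222.5269829916432
```

View pics/side3.png

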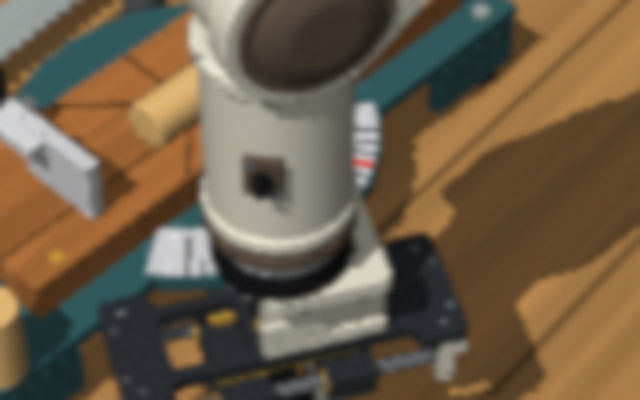

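View pics/top3.png

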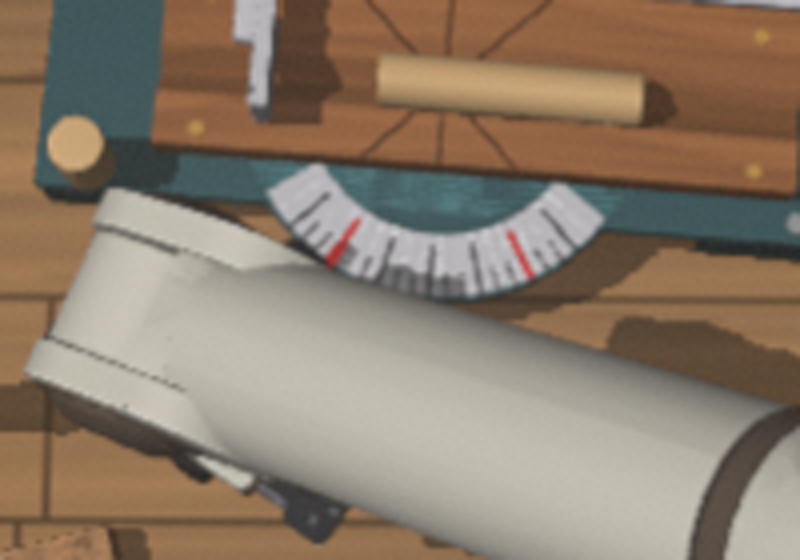

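Request:
{"method": "servo_tool", "body": {
  "targets": [
    {"grip": 55, "travel": [0, 0, 0], "angular": [0, 0, 0]},
    {"grip": 55, "travel": [0, 0, 0], "angular": [0, 0, 0]},
    {"grip": 55, "travel": [0, 0, 0], "angular": [0, 0, 0]},
    {"grip": 55, "travel": [0, 0, -15], "angular": [0, 0, 0]},
    {"grip": 55, "travel": [0, 0, -50], "angular": [0, 0, 0]},
    {"grip": 55, "travel": [0, 0, -95], "angular": [0, 0, 0]},
    {"grip": 55, "travel": [0, 0, -140], "angular": [0, 0, 0]},
    {"grip": 40, "travel": [0, 0, -185], "angular": [0, 0, 0]}
  ]
}}

```text
clock: 8.55
eef_pos: [493.4, 212.1, 246.2]
orientation: [0.001, 0.293, 0.956, 0.001]
wrist_force: [1.2, -0.6, 0.4]
gripper_width: 50.9
```

```bash
python3 - <<'E'
from tgt import *
info();
for z in (240,117):
    p=s2w([0,-152,z]);print(p,rel(p,-.0725+np.pi))
E
```

```text
t 8.55 tcp [493.4 212.1 246.2] sawframe [-193.6  111.4  246.2] yaw 2.546 q [ 0.47  0.58 -1.25  1.83  0.59  1.18  0.01] F [ 1.2 -0.6  0.4] w 50.9
[667.38965144 -64.60069995 240.        ] ([-299.2, -131.5, 6.1], [0.002, 0.001, -0.523])
[667.38965144 -64.60069995 117.        ] ([-299.1, -131.8, 129.1], [0.002, 0.001, -0.523])
```

Request:
{"method": "servo_tool", "body": {
  "targets": [
    {"grip": 0, "travel": [-37, -16, 0], "angular": [0, 0, -0.065]},
    {"grip": 0, "travel": [-75, -33, 0], "angular": [0, 0, -0.13]},
    {"grip": 0, "travel": [-112, -49, 0], "angular": [0, 0, -0.2]},
    {"grip": 0, "travel": [-150, -66, 0], "angular": [0, 0, -0.26]},
    {"grip": 0, "travel": [-187, -82, 0], "angular": [0, 0, -0.33]},
    {"grip": 0, "travel": [-224, -99, 0], "angular": [0, 0, -0.39]},
    {"grip": 0, "travel": [-262, -115, 0], "angular": [0, 0, -0.46]},
    {"grip": 0, "travel": [-299, -131.5, 3], "angular": [0, 0, -0.523]}
  ]
}}

```text
clock: 9.35
eef_pos: [667.9, -66.1, 244.6]
orientation: [0.001, 0.035, 0.999, 0.001]
wrist_force: [0.1, 1.2, 0.6]
gripper_width: 0.6
```

```bash
python3 - <<'E'
from tgt import *
im,d=bot.get_image("top");np.save("pics/top4.npy",d)
im2,d2=bot.get_image("side");np.save("pics/side4.npy",d2)
info();
for z in (240,117):
    p=s2w([0,-152,z]);print(p,rel(p,-.0725+np.pi))
for n,D in(("top",d),("side",d2)):
    L=w2s(grid(n,D)).reshape(-1,3)
    m=(L[:,0]<-165)&(L[:,0]>-270)&(abs(L[:,1])<180)&(L[:,2]>62.5)&(L[:,2]<70)
    R=L[m];r=np.hypot(R[:,0],R[:,1]);print(n,m.sum(),np.median(np.arctan2(R[:,1],-R[:,0])),np.percentile(r,[2,98]))
cv2.imwrite("pics/side4.png",cv2.resize(im2[140:310,180:390],None,fx=3.5,fy=3.5,interpolation=cv2.INTER_CUBIC)[:,:,::-1])
cv2.imwrite("pics/top4.png",cv2.resize(im[90:290,200:430],None,fx=3,fy=3,interpolation=cv2.INTER_CUBIC)[:,:,::-1])
E
```

```text
t 9.45 tcp [669.2 -72.5 242.4] sawframe [   2.4 -159.8  242.4] yaw 3.06 q [ 0.79  0.86 -1.24  1.48  0.82  1.38  1.  ] F [-0.6 -0.1 -0.3] w 0.5
[667.38965144 -64.60069995 240.        ] ([2.5, 7.8, 2.4], [-0.0, 0.002, -0.009])
[667.38965144 -64.60069995 117.        ] ([2.7, 7.8, 125.4], [-0.0, 0.002, -0.009])
top 261 0.5247781593463375 [191.01835407 260.73291785]
side 290 0.5219328957027802 [190.65382431 265.44703707]
```

View pics/side4.png

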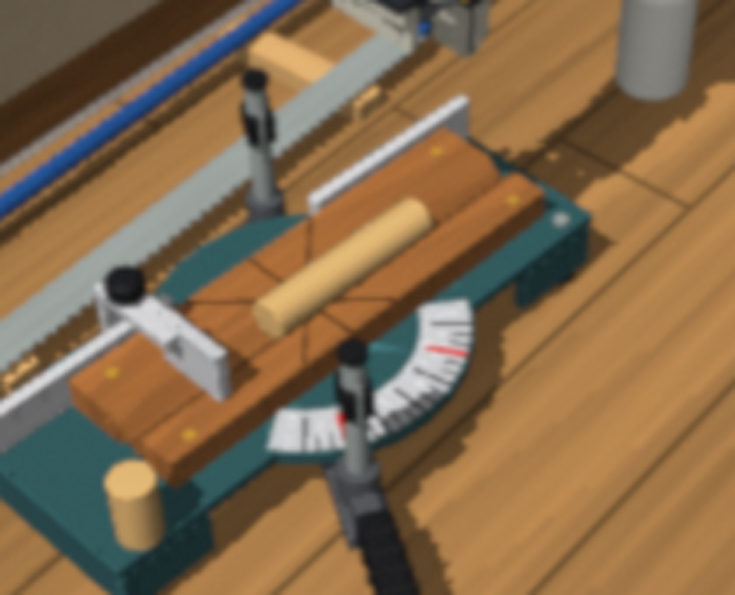

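View pics/top4.png

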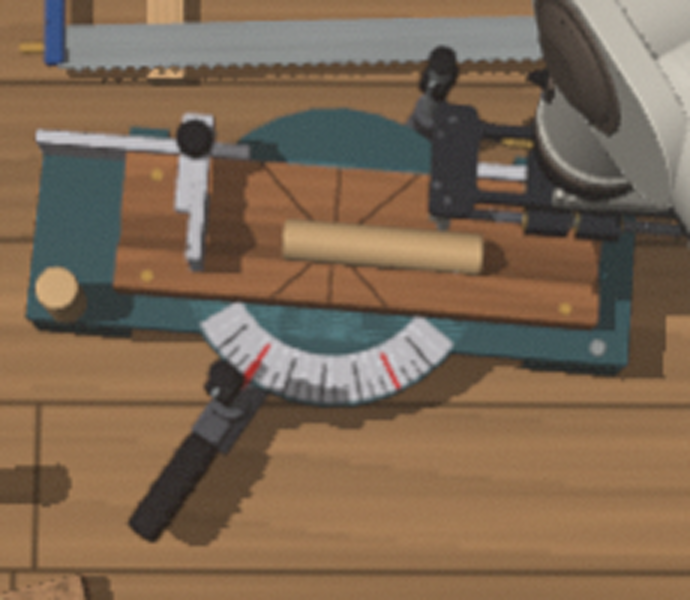

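Request:
{"method": "servo_tool", "body": {
  "targets": [
    {"grip": 0, "travel": [2.5, 8, 20], "angular": [0, 0, -0.009]},
    {"grip": 0, "travel": [2.5, 8, 45], "angular": [0, 0, -0.009]},
    {"grip": 0, "travel": [2.5, 8, 70], "angular": [0, 0, -0.009]},
    {"grip": 0, "travel": [2.5, 8, 95], "angular": [0, 0, -0.009]},
    {"grip": 0, "travel": [2.5, 8, 115], "angular": [0, 0, -0.009]},
    {"grip": 0, "travel": [2.5, 8, 124], "angular": [0, 0, -0.009]},
    {"grip": 0, "travel": [2.5, 8, 124], "angular": [0, 0, -0.009]}
  ]
}}

```text
clock: 10.15
eef_pos: [666.6, -63.8, 117.1]
orientation: [-0.0, 0.036, 0.999, 0.0]
wrist_force: [-0.2, 1.0, -0.1]
gripper_width: 0.4
```

```bash
python3 - <<'E'
from tgt import *
info();
im2,d2=bot.get_image("side")
for y in (-130,-85,-71):
    p=s2w([0,y,117]);print(p,rel(p,-.0725+np.pi))
cv2.imwrite("pics/side5.png",cv2.resize(im2[140:310,180:390],None,fx=3.5,fy=3.5,interpolation=cv2.INTER_CUBIC)[:,:,::-1])
E
```

```text
t 10.15 tcp [666.6 -63.8 117.1] sawframe [  -0.9 -151.3  117.1] yaw 3.07 q [ 0.75  0.98 -1.14  1.58  0.93  1.21  0.92] F [-0.2  1.  -0.1] w 0.4
[668.98325452 -42.65849338 117.        ] ([-0.0, 21.2, 1.5], [0.0, 0.001, 0.0])
[672.24289719   2.22329279 117.        ] ([-0.1, 66.2, 1.5], [0.0, 0.001, 0.0])
[673.25700824  16.18651516 117.        ] ([-0.1, 80.2, 1.5], [0.0, 0.001, 0.0])
```

View pics/side5.png

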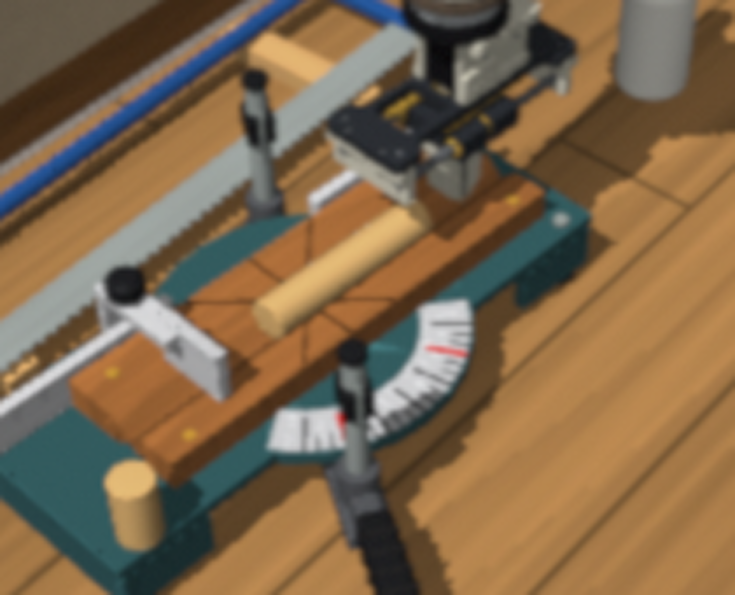

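Request:
{"method": "servo_tool", "body": {
  "targets": [
    {"grip": 0, "travel": [0, 7, 0], "angular": [0, 0, 0]},
    {"grip": 0, "travel": [0, 14, 0], "angular": [0, 0, 0]},
    {"grip": 0, "travel": [0, 20, 0], "angular": [0, 0, 0]},
    {"grip": 0, "travel": [0, 26, 0], "angular": [0, 0, 0]},
    {"grip": 0, "travel": [0, 32, 0], "angular": [0, 0, 0]},
    {"grip": 0, "travel": [0, 38, 0], "angular": [0, 0, 0]},
    {"grip": 0, "travel": [0, 44, 0], "angular": [0, 0, 0]},
    {"grip": 0, "travel": [0, 50, 0], "angular": [0, 0, 0]}
  ]
}}

```text
clock: 11.0
eef_pos: [671.6, -15.1, 119.0]
orientation: [0.001, 0.037, 0.999, -0.001]
wrist_force: [-0.3, -5.3, 4.8]
gripper_width: 0.2
```

```bash
cat > look.py <<'E'
from tgt import *
info();k=sys.argv[1]
im,d=bot.get_image("top");im2,d2=bot.get_image("side")
L=w2s(grid("side",d2)).reshape(-1,3)
m=(abs(L[:,0])<16)&(L[:,1]>-180)&(L[:,1]<97)&(L[:,2]>95)&(L[:,2]<112);R=L[m];print("side rod y",np.percentile(R[:,1],[1,99]).round(1))
cv2.imwrite(f"pics/side{k}.png",cv2.resize(im2[140:310,180:390],None,fx=3.5,fy=3.5,interpolation=cv2.INTER_CUBIC)[:,:,::-1])
cv2.imwrite(f"pics/top{k}.png",cv2.resize(im[90:290,200:430],None,fx=3,fy=3,interpolation=cv2.INTER_CUBIC)[:,:,::-1])
E
python3 look.py 6
```

```text
t 11.0 tcp [671.6 -15.1 119. ] sawframe [   0.6 -102.3  119. ] yaw 3.068 q [ 0.67  0.97 -1.14  1.58  0.93  1.21  0.85] F [-0.3 -5.3  4.8] w 0.2
side rod y [-112.2   67.3]
```

View pics/side6.png

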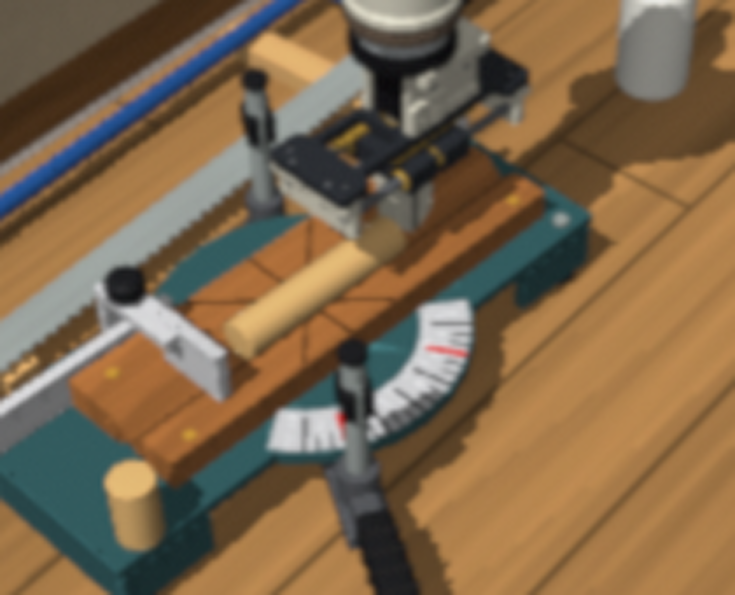

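Request:
{"method": "servo_tool", "body": {
  "targets": [
    {"grip": 0, "travel": [0, 5, 1], "angular": [0, 0, 0]},
    {"grip": 0, "travel": [0, 10, 1], "angular": [0, 0, 0]},
    {"grip": 0, "travel": [0, 14, 1], "angular": [0, 0, 0]},
    {"grip": 0, "travel": [0, 18, 1], "angular": [0, 0, 0]},
    {"grip": 0, "travel": [0, 21, 1], "angular": [0, 0, 0]},
    {"grip": 0, "travel": [0, 24, 1], "angular": [0, 0, 0]},
    {"grip": 0, "travel": [0, 25, 1], "angular": [0, 0, 0]}
  ]
}}

```text
clock: 11.8
eef_pos: [672.9, 13.1, 117.8]
orientation: [0.001, 0.035, 0.999, 0.001]
wrist_force: [-0.2, -0.0, 0.0]
gripper_width: -0.1
```

```bash
python3 look.py 7
```

```text
t 11.8 tcp [672.9  13.1 117.8] sawframe [-1.000e-01 -7.410e+01  1.178e+02] yaw 3.071 q [ 0.63  0.98 -1.14  1.57  0.93  1.21  0.81] F [-0.2 -0.   0. ] w -0.1
side rod y [-88.3  83.9]
```

View pics/side7.png

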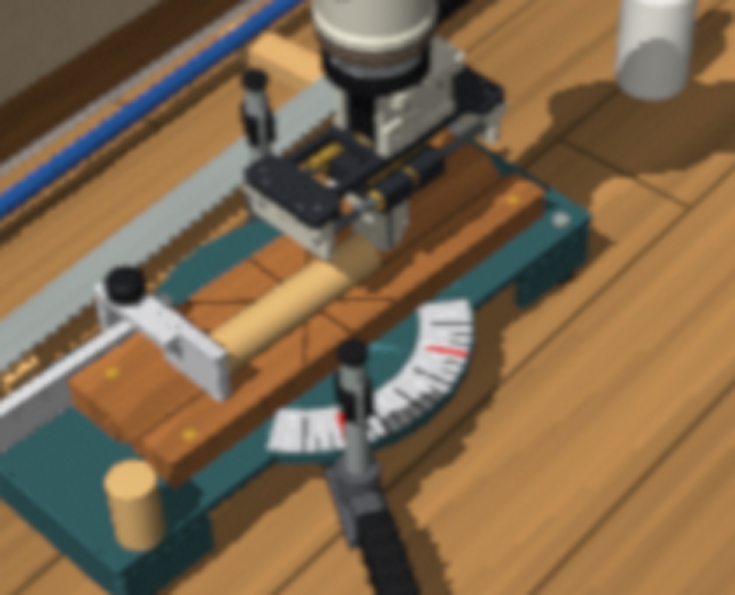

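View pics/top7.png

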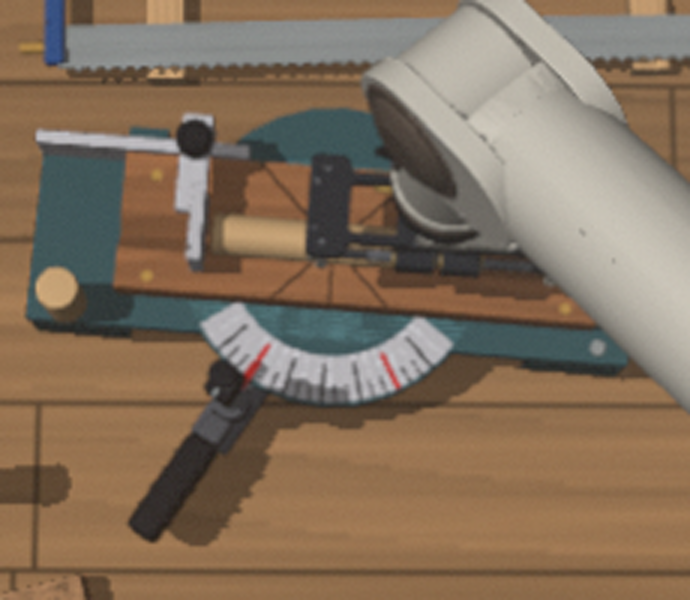

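Request:
{"method": "servo_tool", "body": {
  "targets": [
    {"grip": 0, "travel": [0, 1.5, 0], "angular": [0, 0, 0]},
    {"grip": 0, "travel": [0, 3, 0], "angular": [0, 0, 0]},
    {"grip": 0, "travel": [0, 4, 0], "angular": [0, 0, 0]},
    {"grip": 0, "travel": [0, 4, 0], "angular": [0, 0, 0]}
  ]
}}

```text
clock: 12.3
eef_pos: [673.3, 17.0, 117.9]
orientation: [0.001, 0.035, 0.999, 0.001]
wrist_force: [0.1, -0.1, 0.1]
gripper_width: 0.2
```

```bash
python3 look.py 8
```

```text
t 12.3 tcp [673.3  17.  117.9] sawframe [-1.000e-01 -7.020e+01  1.179e+02] yaw 3.071 q [ 0.63  0.98 -1.14  1.57  0.93  1.21  0.81] F [ 0.1 -0.1  0.1] w 0.2
side rod y [-84.6  84.7]
```

View pics/top8.png

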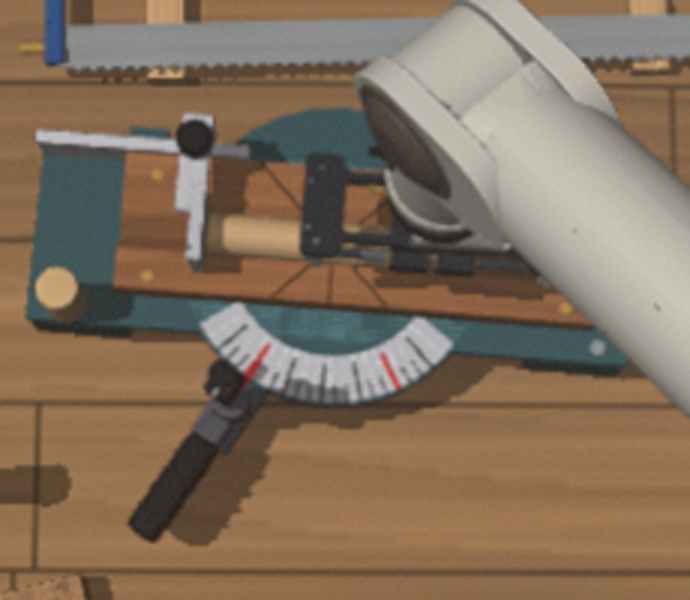

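Request:
{"method": "servo_tool", "body": {
  "targets": [
    {"grip": 0, "travel": [0, 1.5, 0], "angular": [0, 0, 0]},
    {"grip": 0, "travel": [0, 3, 0], "angular": [0, 0, 0]},
    {"grip": 0, "travel": [0, 3, 0], "angular": [0, 0, 0]}
  ]
}}

```text
clock: 12.7
eef_pos: [673.5, 19.3, 117.9]
orientation: [0.001, 0.035, 0.999, 0.0]
wrist_force: [-0.7, -2.6, -0.2]
gripper_width: 0.7
```

Request:
{"method": "servo_tool", "body": {
  "targets": [
    {"grip": 0, "travel": [0, 1.5, 0], "angular": [0, 0, 0]},
    {"grip": 0, "travel": [0, 2.5, 0], "angular": [0, 0, 0]},
    {"grip": 0, "travel": [0, 2.5, 0], "angular": [0, 0, 0]}
  ]
}}

```text
clock: 13.0
eef_pos: [673.5, 19.4, 117.9]
orientation: [0.001, 0.036, 0.999, -0.002]
wrist_force: [-2.1, -6.8, 3.2]
gripper_width: 0.5
```

Request:
{"method": "servo_tool", "body": {
  "targets": [
    {"grip": 0, "travel": [0, 2, 0], "angular": [0, 0, 0]},
    {"grip": 0, "travel": [0, 2, 0], "angular": [0, 0, 0]},
    {"grip": 0, "travel": [0, 0, 0], "angular": [0, 0, 0]},
    {"grip": 0, "travel": [0, -4, 0], "angular": [0, 0, 0]},
    {"grip": 0, "travel": [0, -12, 0], "angular": [0, 0, 0]},
    {"grip": 0, "travel": [0, -25, -5], "angular": [0, 0, 0]},
    {"grip": 0, "travel": [0, -40, -30], "angular": [0, 0, 0]},
    {"grip": 0, "travel": [0, -60, -75], "angular": [0, 0, 0]}
  ]
}}

```text
clock: 13.8
eef_pos: [667.1, -41.4, 190.7]
orientation: [-0.002, 0.036, 0.999, -0.001]
wrist_force: [0.9, -1.2, 0.5]
gripper_width: 0.5
```

Request:
{"method": "servo_tool", "body": {
  "targets": [
    {"grip": 0, "travel": [0, -25, -40], "angular": [0, 0, 0]},
    {"grip": 0, "travel": [0, -60, -70], "angular": [0, 0, 0]},
    {"grip": 0, "travel": [0, -100, -80], "angular": [0, 0, 0]},
    {"grip": 0, "travel": [0, -140, -80], "angular": [0, 0, 0]},
    {"grip": 0, "travel": [0, -180, -80], "angular": [0, 0, 0]},
    {"grip": 0, "travel": [0, -200, -80], "angular": [0, 0, 0]},
    {"grip": 0, "travel": [0, -200, -80], "angular": [0, 0, 0]}
  ]
}}

```text
clock: 14.5
eef_pos: [652.0, -247.4, 270.9]
orientation: [-0.003, 0.04, 0.999, -0.002]
wrist_force: [-0.1, 0.1, -0.4]
gripper_width: 0.3
```

```bash
python3 look.py 9; python3 - <<'E'
from tgt import *
for n in("top","side"):
    im,d=bot.get_image(n);L=w2s(grid(n,d)).reshape(-1,3)
    m=(L[:,0]<-165)&(L[:,0]>-270)&(abs(L[:,1])<180)&(L[:,2]>62.5)&(L[:,2]<70)
    R=L[m];print(n,"swing",np.median(np.arctan2(R[:,1],-R[:,0])))
    m=(abs(L[:,0])<17)&(L[:,1]>-120)&(L[:,1]<92)&(L[:,2]>101)&(L[:,2]<117)
    R=L[m];print("rod",m.sum(),np.percentile(R,[1,50,99],axis=0).round(1).tolist(),np.polyfit(R[:,1],R[:,0],1).round(4),np.polyfit(R[abs(R[:,0])<4,1],R[abs(R[:,0])<4,2],1).round(4))
E
```

```text
t 14.5 tcp [ 652.  -247.4  270.9] sawframe [  -2.1 -335.4  270.9] yaw 3.061 q [ 1.    0.87 -1.25  1.38  0.82  1.46  1.28] F [-0.1  0.1 -0.4] w 0.3
side rod y [-50.7  85.8]
top swing 0.5251026992074487
rod 796 [[-13.9, -50.5, 102.2], [-1.1, 20.3, 110.5], [15.5, 90.3, 116.4]] [-0.0014 -0.292 ] [-3.100000e-03  1.125413e+02]
side swing 0.5213057205452158
rod 474 [[-16.7, -49.2, 101.2], [-8.5, 21.5, 111.2], [9.1, 85.4, 116.5]] [ 1.800e-03 -7.041e+00] [-1.800000e-03  1.131459e+02]
```

View pics/top9.png

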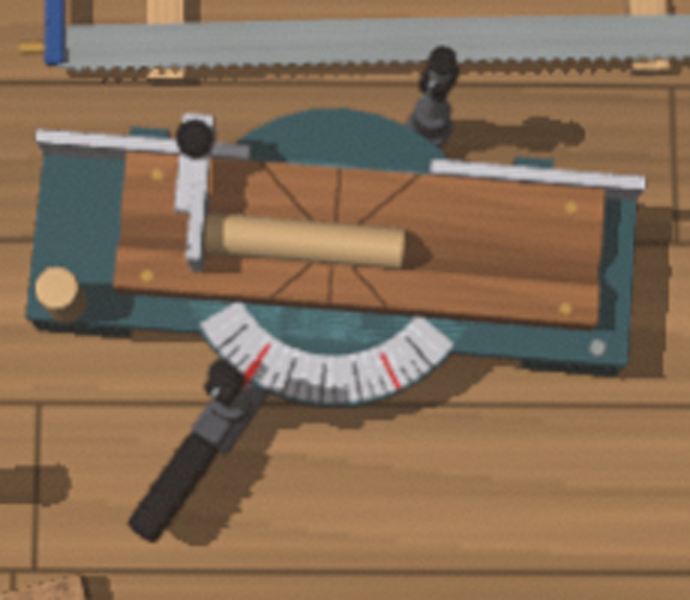

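View pics/side9.png

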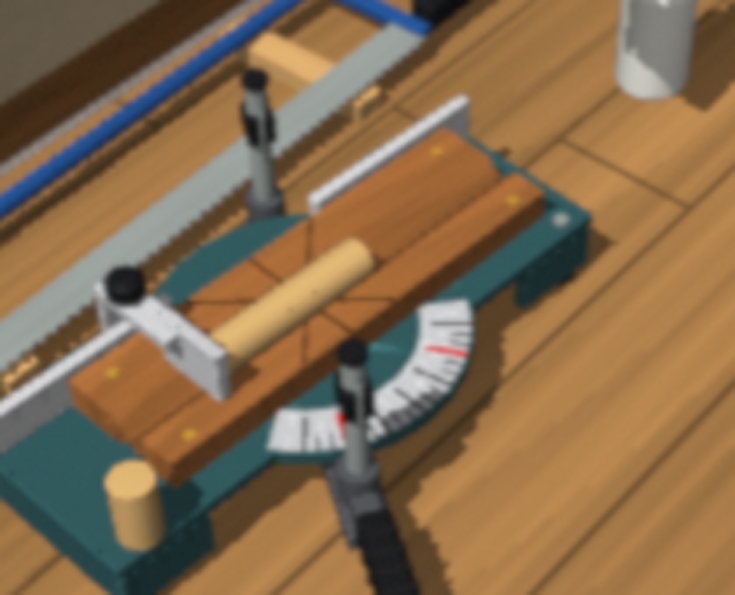

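```bash
python3 -c "
from station import bot
print(bot.finish_job())"
```

```text
the job is handed in; nothing more can be done
None
```

The saw arm now points at the left red 30-degree mark and the rod lies in the V-groove against the length stop. I handed the job in at about 14.6 s of the 51 s allowed; the hand-in gives no verdict.

I gripped the handle and swung the arm from about -0.47 rad. Then I pushed the rod by its end with closed fingers and backed the robot away.

Last checks, from the pictures and the wrist force:

- **Arm angle:** I measured 0.525 rad from the top camera and 0.521 rad from the side camera, against a target of 0.524. The pointer sits on the left red mark.
- **Rod against the stop:** The push stalled, with 6.8 N at the wrist against the under 3 N that slides the rod. The rod's near end is at about y = -51 mm in the saw's frame, so its far end is at about 98 to 99 mm. The stop face measured about 98 mm. The last millimetres are in the stop's shadow, so contact rests on the stalled push and the rod's 150 mm length, not on a direct view.
- **Rod in the groove:** It is within about 1 mm of the groove's line and height, and tilted less than 0.005 rad. The side camera put its line about 7 mm off, because it sees mostly one flank of the rod; I went by the top camera.
- **Robot and bystanders:** The gripper ended clear of the saw at 271 mm height. The off-cut and glue bottle look unmoved. I did not check the mallet, finial and sanding block again at the end, but I kept the tool well above or away from them.

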